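Hang the plug pail on the fold-down fork hook

TASK

While the pail still stands on the bench, fold the two-pronged hook on the post down until it is level against its stop, then hang the round pail of dowel plugs on it by its handle, with the handle bar lying across both prongs behind their upturned tips. Keep the pail upright and do not drop or fling it; leave it hanging still and leave the caddy and the other things on the bench where they are.

Things in the scene. Friction and masses are not known exactly. Their poses are not given: they have to be found in the camera images.
- stand: Fixed steel post with the fork hook. Origin on the bench, z up; the level hook points to -x. Foot plate 12 mm thick, x -45 to +105, y +-80 mm. Post 30 x 40 mm, front face at x = +5 mm, top 262 mm up. On it a bracket 85 wide, 40 high, front face at x = -7 mm, holds the fork's hinge at its mid-height, at a height set anew each time (see under_hinge).
- under_hinge (a point): Point at bench height straight below the middle of the fork's hinge axis; axes as the stand's (hinge along y, level hook points to -x). The hinge itself is 180 to 240 mm above this point: this height is NOT measured and must be felt (say, where the pressed fork meets its stop) or seen.
- fork (a joint): Fold angle: 0 = prongs straight up, 1.571 = level at the rigid stop. Starts 0.75 to 1.05, stiff (0.22 N m, 4 N down at 60 mm from the hinge), stays where left. Two round prongs 9 mm thick, 130 long, centred 30 mm either side of the middle, 51 mm free between but for a rod 6 mm from the hinge. Level, their centre line is at hinge height and their tips turn up, to 21 mm above it.
- pail_bar (a point): Centre of the pail's straight handle bar: round steel, 10 mm thick, along this frame's y, 106 mm clear between the handle's two legs, 125 mm above the pail's underside; z is the pail's up axis. The handle is rigid, does not fold, and is the same either way round. Free opening between pail rim and bar underside: 50 mm.
- pail: The loose round aluminium pail, origin at the centre of its underside: rim 100 mm across, foot 80 mm across, 70 mm high, with the rigid arched handle above it; holds short wooden dowel plugs fixed inside. Mass 0.28 to 0.56 kg. Starts standing upright on the bench.
- caddy: Bystander: loose rectangular aluminium caddy 90 x 100 x 60 mm with a similar handle, its bar 115 mm up; origin at the centre of its underside. Pail and caddy may trade places.
- board: Bystander: striped wooden cutting board 220 x 168 x 22 mm lying flat, origin at the centre of its underside.
- tin: Bystander: flat steel wax tin 84 mm across, 45 mm high, origin at the centre of its underside.
- glue: Bystander: white glue bottle 60 mm across, 170 mm high, origin at the centre of its underside.
- sander: Bystander: wooden sanding block 120 x 65 x 34 mm, origin at the centre of its underside.
There are look-alikes about, which are no part of the job. Leave any red or yellow look-alike of the pail alone.

How it is judged:
On the way:
1. the fork hook is folded down to its stop while the pail still stands on the bench (value of joint fork above 1.5 rad and height (world z) of pail below 0.02 m), for 0.2 s.
At the end, for the whole second after the job is handed in: Fork level at its stop (over 1.5 rad); pail released and at rest, hanging upright (within 0.2 rad) by its handle bar across both prongs: within 30 mm of their middle, within 0.5 rad of square, between bracket and tips, the bar 178 to 265 mm above the bench (value of joint fork above 1.5 rad and x of pail_bar in the frame of stand between -0.144 and -0.03 m and y of pail_bar in the frame of stand between -0.03 and 0.03 m and height (world z) of pail_bar between 0.178 and 0.265 m and angle between pail's own z axis and vertical below 0.2 rad and angle between the y axis of pail_bar and the y axis of stand, either way round below 0.5 rad and linear speed of pail below 0.04 m/s and angular speed of pail below 0.4 rad/s); the robot touches nothing.
It fails at once if the pail is tipped over (angle between pail's own z axis and vertical above 0.8 rad).
It fails at once if the pail is dropped or flung (linear speed of pail above 1 m/s).
It fails at once if the caddy is moved (distance of caddy from where it was at the start of the episode above 0.03 m).
It fails at once if another thing on the bench is moved (distance of any of board, tin, glue, sander from where it was at the start of the episode above 0.03 m).
It also fails if it takes over 61 s, if anything falls off the work surface, if the arm or the gripper's body presses on something with over 40 N, if the wrist force passes 120 N, or if a joint passes its speed limit or range.

ROBOT

A 7-joint arm with a two-finger parallel gripper is mounted at the origin on the work surface. World frame = base frame: x ahead of the robot, y to its left, z up, the work surface at z = 0. Lengths are in m, angles in rad, forces in N, time in s.
With the tool pointing down it reaches from about 0.4 to 0.925 m from the base axis. Payload 5.6 kg.
Tool frame: the origin (TCP) lies at the very end of the fingers, on their centre line; the grasp point (between the pads) lies 19 mm behind it; z points along the fingers, y is the line along which they close (so a half turn about z gives the same grasp; the last joint's range is limited). The gripper opens to 85 mm and grips with 20 to 120 N. Pads are 22 mm wide; open, the fingers measure 114 mm over their backs; the gripper's body (76 mm by 85 mm) begins 54 mm behind the grasp point. The pads swing forward as they close: fully open they stand 13 mm farther back than shut.
Start: joints at [-1.351, 0.468, -0.012, 1.603, 0.006, 1.071, -0.056], TCP at [0.169, 0.628, 0.231] pointing down, gripper open.
Joint ranges: [-2.53, 2.53], [-0.31, 2.02], [-1.57, 1.55], [0.28, 2.44], [-1.29, 4.43], [0.15, 1.84], [-2.92, 2.92]. Speed limits (rad/s): [2.57, 2.57, 3.14, 3.14, 3.14, 3.14, 3.14].

INTERFACE

Orientations are given as a unit quaternion [x, y, z, w].
In Python, from cell import env gives the robot as it stands.
- The arm moves only by the shell command python3 -m creep 'ROWS'. ROWS is JSON, a list that holds one entry, the list of rows, each a list of 5 numbers: the shift along the tool's x, y, z in m, then the turn about the tool's z in rad, then the closure, from 0 (fully open) to 1 (shut). In form: [[[x, y, z, spin, grip], ...]]. A call has 1 to 8 rows; each row is the pose to reach, as a shift and turn from the pose commanded when the call began, along the tool's axes at that moment; what a row does not reach only later rows make up. A row lasts 1/8 s, in which the tool goes at most 62.5 mm and 10.7 degrees, less where a joint would pass 70% of its speed; a pose out of reach is approached as far as the arm can. A call with a gripper value outside its range is refused whole. The fingers move at their own pace and stop on an object; the grip force is fixed at half the most. Time passes only in rows, so rows that repeat a pose let the fingers close. It gives the time, the measured TCP pose, the force, the opening and the grip force at its end, in the units of the state.
- env.read_state(): the state, without advancing time (a new reading comes with each control period).
- env.read_camera(name): name is "scene" or "top" or "wrist"; returns a dict with "img" (400x640x3 uint8, red, green, blue), "vfov" (degrees; the focal length in pixels is half the picture's height over the tangent of half this angle, whatever the lens; pixels are square), "cx", "cy" (the principal point, pixels), "extrinsics" (4x4, takes a point from camera to world coordinates). Camera axes: x right, y down, z forward; pixel columns grow to the right and rows downward; lengths in m; the calibration is good to about 2 mm. A picture is of the moment at which its call begins. There is no depth.
- env.hand_in(): hands the job in; it is judged then, once.
The state is a dict: "clock": time; "joints": joint angles; "dq": joint speeds; "tau": joint torques, N m; "ee_pos": TCP position; "orientation": TCP orientation; "contact_force": force on the tool from outside, world axes, zero at the start; "ft_torque": the same for the moment, N m; "finger_gap": finger opening in m; "grip_force": force on a finger pad.
Only numpy, scipy, OpenCV 4.12 (cv2) and the standard library are available. Lean on these libraries where they do the work, as an engineer would, in place of code of your own. Each camera call takes 0.05 s, during which the arm holds its last target. There are 200 camera calls.

## Working session

There is one attempt and no reset: what is moved stays moved. The work goes in short steps, Python scripts to look and compute and a shell command to move; the robot and the scene stay as the last step left them, time stands still between calls to the robot, and variables do not carry over. Pictures are saved under pics/ and viewed, at most 10 in all, crops included, and the job is handed in when it is done.

```bash
ls; mkdir -p pics; cat > h.py <<'E'
import numpy as np, cv2
from cell import env
def cam(n):
    c=env.read_camera(n); c['img']=np.array(c['img']); c['extrinsics']=np.array(c['extrinsics']); return c
def K(c):
    h=c['img'].shape[0]; return h/2/np.tan(np.radians(c['vfov'])/2)
def ray(c,u,v):
    f=K(c); E=c['extrinsics']; d=E[:3,:3]@np.array([(u-c['cx'])/f,(v-c['cy'])/f,1]); return E[:3,3],d/np.linalg.norm(d)
def plane(c,u,v,z):
    o,d=ray(c,u,v); return o+d*(z-o[2])/d[2]
def proj(c,p):
    E=c['extrinsics']; q=E[:3,:3].T@(np.array(p)-E[:3,3]); f=K(c); return np.array([f*q[0]/q[2]+c['cx'],f*q[1]/q[2]+c['cy']])
def tri(r1,r2):
    (a,d),(b,e)=r1,r2
    s=np.linalg.lstsq(np.c_[d,-e],b-a,rcond=None)[0]; p,q=a+d*s[0],b+e*s[1]; return (p+q)/2,np.linalg.norm(p-q)
def save(n,img): cv2.imwrite('pics/'+n,cv2.cvtColor(img,cv2.COLOR_RGB2BGR))
E
python3 - <<'E'
from h import *
import pickle
d={}
for n in['scene','top','wrist']:
    c=cam(n); d[n]=c; save(n+'0.png',c['img']); print(n,c['vfov'],c['cx'],c['cy'],c['extrinsics'].round(3).tolist())
pickle.dump(d,open('c0.pkl','wb'))
s=env.read_state(); print(s)
E
```

```text
pics
scene 56.94085729135728 317.6615202244042 199.66748350184477 [[0.461, 0.523, -0.717, 1.318], [0.888, -0.272, 0.372, -0.412], [-0.001, -0.807, -0.59, 0.824], [0.0, 0.0, 0.0, 1.0]]
top 46.609563367061206 314.7697654556544 200.9025219774868 [[-0.013, -0.988, 0.156, 0.338], [-1.0, 0.011, -0.01, 0.007], [0.009, -0.156, -0.988, 1.257], [0.0, 0.0, 0.0, 1.0]]
wrist 67.29091409999423 326.0361008512668 200.66090569772064 [[0.26, 0.926, 0.273, 0.1], [0.966, -0.248, -0.076, 0.647], [-0.002, 0.283, -0.959, 0.373], [0.0, 0.0, 0.0, 1.0]]
{'clock': 0.15, 'joints': array([-1.35100997,  0.46819496, -0.01158523,  1.60341823,  0.00600718,
        1.07142766, -0.05631326]), 'dq': array([-1.21602829e-05, -1.37303593e-03, -7.44892233e-04, -2.59306667e-03,
        5.35617792e-04, -9.85128994e-04,  3.83000101e-03]), 'tau': array([ 1.17327261e-03, -5.32793283e+01,  2.18173169e-02, -2.51554799e+01,
        1.14734843e-02,  5.63029418e-03, -5.10107284e-06]), 'ee_pos': array([0.16881055, 0.62723988, 0.23054159]), 'orientation': array([ 1.31060304e-01,  9.91374146e-01, -7.06411265e-04, -3.23665779e-05]), 'contact_force': array([ 0.60081489, -0.2656642 ,  0.05846345]), 'ft_torque': array([-0.00869257, -0.03810816,  0.00445661]), 'grip_force': 0.0, 'finger_gap': 0.0853016435291288}
```

View pics/scene0.png

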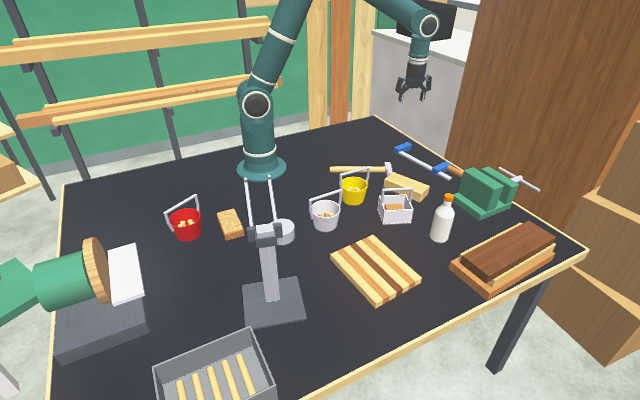

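View pics/top0.png

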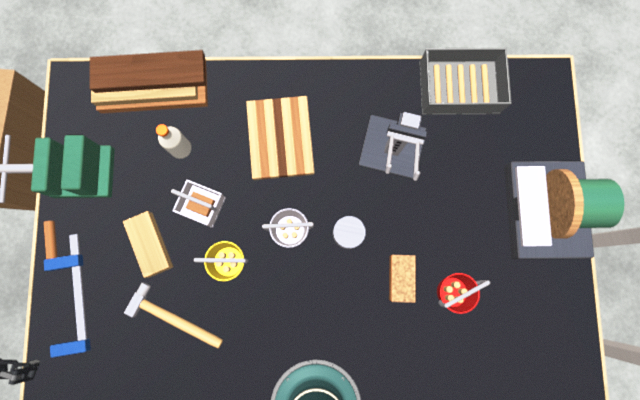

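The plain silver pail is at scene (324,214) and top (289,228). The silver rectangular caddy is at top (199,203), the yellow pail at (224,261) and the red pail at (460,293). The silver round one fits the description. The stand is at top (393,145), with the fork tilted. I'll confirm with enlarged crops and calculate rays.

```bash
python3 - <<'E'
from h import *
import pickle
d=pickle.load(open('c0.pkl','rb'))
t=d['top']['img'][98:258,250:440]; s=d['scene']['img'][160:335,230:350]
a=cv2.resize(t,None,fx=2.5,fy=2.5,interpolation=cv2.INTER_CUBIC); b=cv2.resize(s,None,fx=2.6,fy=2.6,interpolation=cv2.INTER_CUBIC)
o=np.zeros((max(a.shape[0],b.shape[0]),a.shape[1]+b.shape[1],3),np.uint8); o[:a.shape[0],:a.shape[1]]=a; o[:b.shape[0],a.shape[1]:]=b
print(o.shape); save('crop1.png',o)
T=d['top']
for n,p,z in [('pailbar',(288,225.5),.12),('bar l',(264,226),.12),('bar r',(312,225),.12),('rim',(289,228),.07),('tin',(349,232),.045),('caddybar',(190,199),.11),('glue',(163,130),.17)]: print(n,plane(T,*p,z).round(3))
E
```

```text
(455, 787, 3)
pailbar [0.456 0.061 0.12 ]
bar l [0.456 0.12  0.12 ]
bar r [0.457 0.002 0.12 ]
rim [0.455 0.061 0.07 ]
tin [ 0.445 -0.094  0.045]
caddybar [0.527 0.306 0.11 ]
glue [0.687 0.361 0.17 ]
```

View pics/crop1.png

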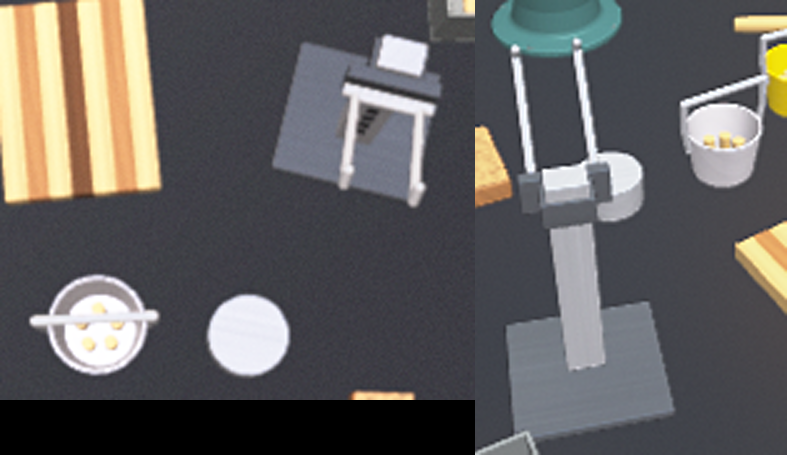

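```bash
python3 - <<'E'
from h import *
import pickle
d=pickle.load(open('c0.pkl','rb')); T,S=d['top'],d['scene']
tc=lambda x,y:(x/2.5+250,y/2.5+98); sc=lambda x,y:((x-475)/2.6+230,y/2.6+160)
for p in [(303,43),(274,163),(408,204)]: print('top foot',plane(T,*tc(*p),.012).round(3))
for p in [(507,325),(651,304),(673,410),(516,437)]: print('scene foot',plane(S,*sc(*p),.012).round(3))
for n,a,b in [('tipR',(416,200),(516,48)),('tipL',(345,184),(577,43)),('baseR',(423,108),(532,168)),('baseL',(352,96),(592,157))]:
  print(n,*[x.round(4) for x in tri(ray(T,*tc(*a)),ray(S,*sc(*b)))])
for p in [(382,35),(428,41),(423,76),(376,68)]: print('post top',plane(T,*tc(*p),.262).round(3))
for p in [(344,88),(434,106)]: print('barfront',[plane(T,*tc(*p),z).round(3) for z in (.2,.24)])
E
```

```text
top foot [ 0.775 -0.167  0.012]
top foot [ 0.637 -0.131  0.012]
top foot [ 0.59  -0.277  0.012]
scene foot [ 0.597 -0.279  0.012]
scene foot [ 0.642 -0.127  0.012]
scene foot [ 0.779 -0.166  0.012]
scene foot [ 0.736 -0.315  0.012]
tipR [ 0.5324 -0.2128  0.3142] 0.004
tipL [ 0.5473 -0.1549  0.3112] 0.0037
baseR [ 0.6313 -0.239   0.245 ] 0.0048
baseL [ 0.6424 -0.1791  0.2437] 0.0028
post top [ 0.694 -0.204  0.262]
post top [ 0.688 -0.245  0.262]
post top [ 0.655 -0.239  0.262]
post top [ 0.663 -0.197  0.262]
barfront [array([ 0.664, -0.178,  0.2  ]), array([ 0.652, -0.171,  0.24 ])]
barfront [array([ 0.645, -0.263,  0.2  ]), array([ 0.634, -0.253,  0.24 ])]
```

Pail bar: (0.456, 0.061), along world y, spanning 118 mm, which matches 106 mm clear plus the legs. Stand: origin about (0.658, -0.214), yaw about -16°. The foot size and post top agree with this. The hinge is at roughly 0.235 m and the fold about 1.05 rad. Next I move above the prongs.

```bash
python3 -m creep '[[[0,0,-0.06,0,0.47],[0,0,-0.13,0,0.47],[-0.236,-0.274,-0.13,0,0.47],[-0.236,-0.274,-0.13,0,0.47],[-0.236,-0.274,-0.13,0,0.47],[-0.236,-0.274,-0.13,0,0.47],[-0.236,-0.274,-0.13,0,0.47],[-0.236,-0.274,-0.13,0,0.47]]]'; python3 -m creep '[[[-0.355,-0.41,0,0,0.47],[-0.355,-0.41,0,0,0.47],[-0.355,-0.41,0,0,0.47],[-0.355,-0.41,0,0,0.47],[-0.355,-0.41,0,0,0.47],[-0.355,-0.41,0,0,0.47],[-0.355,-0.41,0,0,0.47],[-0.355,-0.41,0,0,0.47]]]'
```

```text
clock: 1.15
ee_pos: [0.3264, 0.2991, 0.3614]
orientation: [0.132, 0.991, 0.0, 0.0]
contact_force: [0.2, 0.0, -0.1]
finger_gap: 0.0449
grip_force: 0.0
clock: 2.15
ee_pos: [0.5441, -0.1498, 0.3614]
orientation: [0.131, 0.991, 0.0, 0.0]
contact_force: [1.5, 0.5, 0.1]
finger_gap: 0.0451
grip_force: 0.0
```

```bash
python3 -m creep '[[[-0.027,-0.030,0,0,0.47],[-0.027,-0.030,0,0,0.47],[-0.027,-0.030,0,0,0.47]]]'; python3 - <<'E'
from h import *
c=cam('wrist'); save('w1.png',c['img']); import pickle; pickle.dump(c,open('w1.pkl','wb')); print(c['extrinsics'].round(3).tolist())
E
```

```text
clock: 2.52
ee_pos: [0.5614, -0.1835, 0.3608]
orientation: [0.131, 0.991, 0.0, -0.001]
contact_force: [0.4, 0.6, 0.6]
finger_gap: 0.0454
grip_force: 0.0
[[0.259, 0.927, 0.272, 0.493], [0.966, -0.249, -0.073, -0.164], [-0.0, 0.281, -0.96, 0.503], [0.0, 0.0, 0.0, 1.0]]
```

View pics/w1.png

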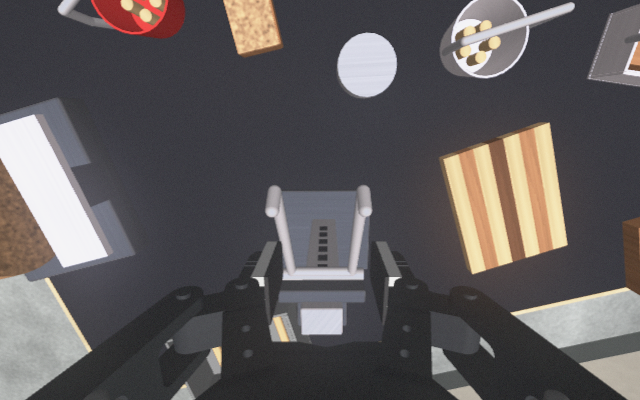

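The two prong tips are at (273,205) and (364,205), with the fingers above them at x = 268 and 383. The silver pail is at (487,35). I'll check the tips' position.

```bash
python3 - <<'E'
from h import *
import pickle
c=pickle.load(open('w1.pkl','rb')); d=pickle.load(open('c0.pkl','rb'))
O=np.array([.658,-.214]);ex=np.array([.960,-.279]);ey=np.array([.279,.960])
for z in (.30,.31,.32):
  p,q=plane(c,273,198,z),plane(c,364,198,z); m=(p+q)[:2]/2-O; print(z,np.linalg.norm(p-q).round(4),m@ex,m@ey,(p-q).round(3))
t=np.array([.5614,-.1835])-O; print('tcp',t@ex,t@ey)
# hinge rod in wrist view with stand x ~-0.02, and the base/front post face foot edge
for z in (.22,.24,.26): 
  p,q=plane(c,288,274,z),plane(c,362,274,z);m=(p+q)[:2]/2-O; print('rod',z,np.linalg.norm(p-q).round(4),m@ex,m@ey)
E
```

```text
0.3 0.064 -0.1144245928397108 -0.0023963930266426873 [-0.017 -0.062  0.   ]
0.31 0.0609 -0.11726635607144205 -0.002192397460353686 [-0.016 -0.059  0.   ]
0.32 0.0577 -0.1201081193031733 -0.001988401894064651 [-0.015 -0.056  0.   ]
tcp -0.10124550000000002 0.002328599999999991
rod 0.22 0.0783 -0.008246917794612606 0.003991963687579324
rod 0.24 0.0728 -0.01982003534633776 0.003833866708339533
rod 0.26 0.0673 -0.031393152898063034 0.0036757697290997382
```

```bash
python3 -m creep '[[[0,-0.003,0.05,0,0.47],[0,-0.003,0.08,0,0.47],[0,-0.003,0.09,0,0.47],[0,-0.003,0.098,0,0.47],[0,-0.003,0.105,0,0.47],[0,-0.003,0.108,0,0.47]]]'; python3 -m creep '[[[0,0,0.003,0,0.47],[0,0,0.006,0,0.47],[0,0,0.006,0,0.47]]]'
```

```text
clock: 3.32
ee_pos: [0.5611, -0.1871, 0.2536]
orientation: [0.131, 0.991, 0.0, 0.0]
contact_force: [0.1, 0.3, 1.5]
finger_gap: 0.0452
grip_force: 0.5
clock: 3.7
ee_pos: [0.5609, -0.1873, 0.2471]
orientation: [0.131, 0.991, -0.0, -0.0]
contact_force: [-0.9, 0.1, 0.6]
finger_gap: 0.0452
grip_force: 0.0
```

```bash
python3 -m creep '[[[0,0,0.003,0,0.47],[0,0,0.006,0,0.47],[0,0,0.006,0,0.47]]]';python3 -m creep '[[[0,0,0.003,0,0.47],[0,0,0.006,0,0.47],[0,0,0.006,0,0.47]]]'; python3 - <<'E'
from h import *
c=cam('wrist'); s=cam('scene'); import pickle; pickle.dump((c,s),open('w2.pkl','wb'))
b=cv2.resize(s['img'][150:270,220:340],(400,400),interpolation=cv2.INTER_CUBIC); a=c['img'][150:350,226:426]; a=cv2.resize(a,(400,400))
save('w2.png',np.hstack([a,b]))
E
```

```text
clock: 4.08
ee_pos: [0.5608, -0.1872, 0.2409]
orientation: [0.131, 0.991, -0.0, -0.0]
contact_force: [-0.8, 0.0, 0.4]
finger_gap: 0.0455
grip_force: 0.0
clock: 4.45
ee_pos: [0.5609, -0.1871, 0.235]
orientation: [0.131, 0.991, -0.0, -0.0]
contact_force: [1.4, -0.2, -1.0]
finger_gap: 0.0451
grip_force: 0.0
```

View pics/w2.png

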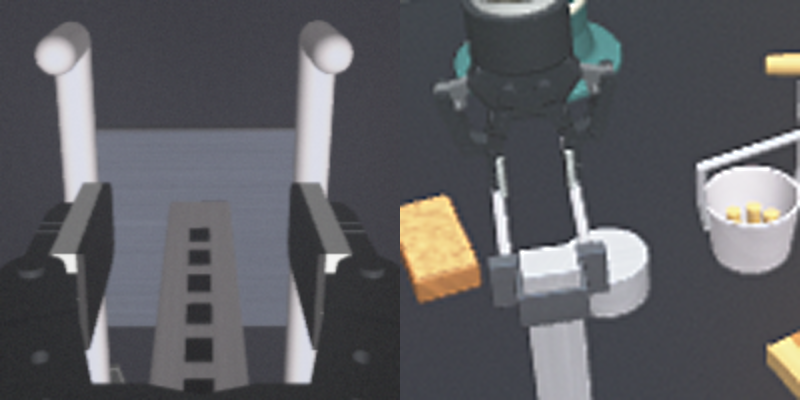

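```bash
python3 -m creep '[[[0,0,0.003,0,0.47],[0,0,0.006,0,0.47],[0,0,0.008,0,0.47],[0,0,0.008,0,0.47]]]';python3 -m creep '[[[0,0,0.003,0,0.47],[0,0,0.006,0,0.47],[0,0,0.008,0,0.47],[0,0,0.008,0,0.47]]]'; python3 - <<'E'
from h import *
c=cam('wrist'); import pickle; pickle.dump(c,open('w3.pkl','wb'))
E
```

```text
clock: 5.05
ee_pos: [0.5614, -0.1874, 0.2324]
orientation: [0.131, 0.991, 0.002, 0.001]
contact_force: [-12.8, 5.0, 32.3]
finger_gap: 0.0456
grip_force: 16.4
clock: 5.55
ee_pos: [0.5616, -0.1875, 0.2314]
orientation: [0.131, 0.991, 0.004, 0.003]
contact_force: [-30.1, 11.5, 78.7]
finger_gap: 0.0454
grip_force: 38.2
```

The fork met its stop: the TCP held at 0.232–0.233 m under 32 N and 79 N. That puts the prong tops near 0.233 and the hinge near 0.229. Now I lift, move to the pail and turn.

```bash
python3 -m creep '[[[0,0,-0.05,0,0.47],[0,0,-0.11,0,0.2]]]'; python3 -m creep '[[[0.166,0.212,0,0.187,0],[0.166,0.212,0,0.374,0],[0.166,0.212,0,0.56,0],[0.166,0.212,0,0.747,0],[0.166,0.212,0,0.934,0],[0.166,0.212,0,1.12,0],[0.166,0.212,0,1.307,0],[0.166,0.212,0,1.307,0]]]'; python3 - <<'E'
from h import *
c=cam('wrist'); s=cam('scene'); t=cam('top');import pickle; pickle.dump((c,s,t),open('w4.pkl','wb'))
b=s['img'][150:350,200:400]
save('w4.png',np.hstack([c['img'],np.vstack([b,b*0])[:,:160]]))
print(env.read_state()['joints'],env.read_state()['ee_pos'])
E
```

```text
clock: 5.85
ee_pos: [0.5603, -0.1868, 0.3304]
orientation: [0.131, 0.991, 0.0, -0.001]
contact_force: [1.3, 0.2, 0.3]
finger_gap: 0.062
grip_force: 0.0
clock: 6.85
ee_pos: [0.4556, 0.061, 0.3293]
orientation: [0.709, 0.706, 0.0, -0.0]
contact_force: [0.5, -1.3, -0.2]
finger_gap: 0.0854
grip_force: 0.0
[-0.91383024  0.01201952  0.73080279  1.96222746 -0.00895177  1.17023165
 -0.17575726] [0.45567437 0.06066325 0.32927446]
```

View pics/w4.png

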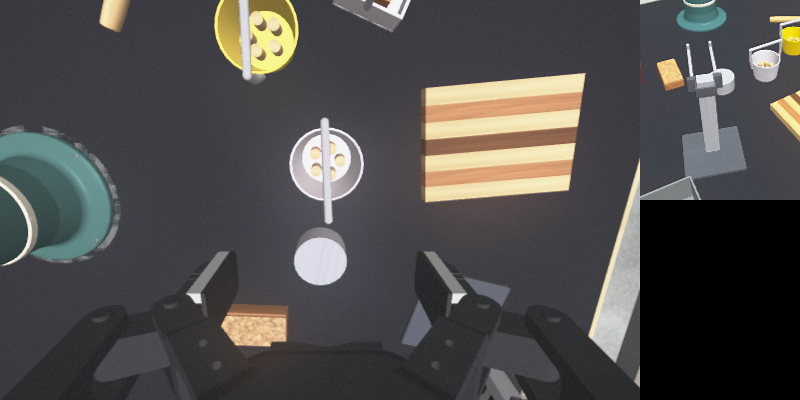

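The silver pail is below, with its bar from (325,121) to (328,219), and the fork is level in the scene view. Measuring the bar.

```bash
python3 - <<'E'
from h import *
import pickle
c,s,t=pickle.load(open('w4.pkl','rb'))
a,b=plane(c,325,121,.127),plane(c,328,219,.127); print(a,b,np.linalg.norm(a-b),(a+b)/2,np.degrees(np.arctan2(*(a-b)[:2])))
E
```

```text
[0.45560665 0.12400981 0.127     ] [0.4587044 0.0085454 0.127    ] 0.11550596490093701 [0.45715552 0.0662776  0.127     ] -1.53679736324584
```

```bash
python3 -m creep '[[[0.003,0.001,0.06,0,0],[0.003,0.001,0.12,0,0],[0.003,0.001,0.17,0,0],[0.003,0.001,0.205,0,0],[0.003,0.001,0.222,0,0],[0.003,0.001,0.222,0,0]]]'; python3 -m creep '[[[0,0,0,0,1],[0,0,0,0,1],[0,0,0,0,1],[0,0,0,0,1],[0,0,0,0,1],[0,0,0,0,1]]]'
```

```text
clock: 7.75
ee_pos: [0.4566, 0.0634, 0.1069]
orientation: [0.706, 0.708, -0.001, -0.0]
contact_force: [0.5, -0.3, 0.6]
finger_gap: 0.0854
grip_force: 0.0
clock: 8.5
ee_pos: [0.4566, 0.0642, 0.1076]
orientation: [0.707, 0.708, 0.0, -0.0]
contact_force: [-2.4, 1.5, 5.9]
finger_gap: 0.0078
grip_force: 58.6
```

Gripped at 58 N. I'll lift, then turn and move to a point in front of the fork.

```bash
python3 -m creep '[[[0,0,-0.01,0,1],[0,0,-0.03,0,1],[0,0,-0.06,0,1],[0,0,-0.09,0,1],[0,0,-0.12,0,1],[0,0,-0.138,0,1],[0,0,-0.145,0,1],[0,0,-0.145,0,1]]]'; python3 -m creep '[[[-0.01,-0.002,0,0.03,1],[-0.04,-0.01,0,0.08,1],[-0.075,-0.018,0,0.13,1],[-0.11,-0.026,0,0.18,1],[-0.145,-0.034,0,0.23,1],[-0.18,-0.042,0,0.27,1],[-0.198,-0.047,0,0.283,1],[-0.205,-0.048,0,0.283,1]]]';  python3 - <<'E'
from h import *
c=cam('wrist'); s=cam('scene'); t=cam('top');import pickle; pickle.dump((c,s,t),open('w5.pkl','wb'))
b=cv2.resize(s['img'][130:280,190:330],(280,300)); 
save('w5.png',np.hstack([c['img'][:,60:580],np.vstack([b,b[:100]*0])]))
print(env.read_state()['ee_pos'],env.read_state()['orientation'])
E
```

```text
clock: 9.5
ee_pos: [0.4564, 0.0636, 0.2521]
orientation: [0.707, 0.707, -0.0, -0.0]
contact_force: [-0.9, 0.0, -6.1]
finger_gap: 0.0081
grip_force: 58.7
clock: 10.5
ee_pos: [0.408, -0.1428, 0.2522]
orientation: [0.8, 0.599, 0.0, -0.0]
contact_force: [-0.6, 1.4, -5.2]
finger_gap: 0.0081
grip_force: 58.7
[ 0.40901427 -0.14088792  0.25219514] [ 7.99330146e-01  6.00892085e-01  4.41899341e-05 -1.30037372e-04]
```

View pics/w5.png

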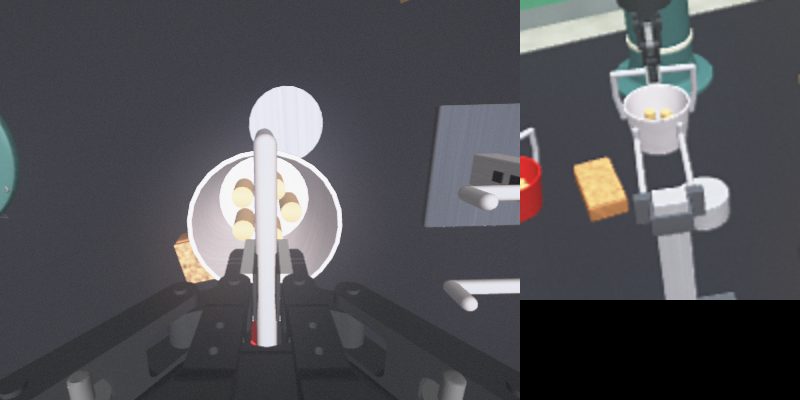

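The pail is held upright, with the prong tips at full-frame (547,200) and (526,302). Checking the lateral alignment.

```bash
python3 - <<'E'
from h import *
import pickle
c,s,t=pickle.load(open('w5.pkl','rb'))
q=np.array([.7993,.6009]);P=np.array([.4090,-.1409,.2522])
tx=np.array([2*q[0]**2-1,2*q[0]*q[1]]); ty=np.array([2*q[0]*q[1],2*q[1]**2-1]); print(tx,ty)
for z in(.24,.248):
  a,b=plane(c,547,200,z),plane(c,526,302,z); m=(a+b)/2-P; print(z,a,b,np.linalg.norm(a-b),'mid in tool',m[:2]@tx,m[:2]@ty,'prong line vs tx',(a-b)[:2]@tx,(a-b)[:2]@ty)
# bar ends
for z in (.27,): 
  a,b=plane(c,325,138,z),plane(c,327,343,z); print(a,b,np.linalg.norm(a-b),((a+b)/2-P)[:2]@tx,((a+b)/2-P)[:2]@ty)
E
```

```text
[0.27776098 0.96059874] [ 0.96059874 -0.27783838]
0.24 [ 0.53018323 -0.14994678  0.24      ] [ 0.51301015 -0.2109177   0.24      ] 0.06334325128857858 mid in tool -0.006699656129399912 0.11914381169041638 prong line vs tx 0.0633385982398171 -0.00044362562612987083
0.248 [ 0.52496059 -0.14598205  0.248     ] [ 0.50867523 -0.20380123  0.248     ] 0.060068883778966076 mid in tool -0.002704718549261375 0.11301393297131128 prong line vs tx 0.060064471257670046 -0.00042069353301694355
[ 0.42587762 -0.08284086  0.27      ] [ 0.39829541 -0.18029827  0.27      ] 0.10128536747416025 0.00982012124434253 0.0003725509412366612
```

```bash
python3 -m creep '[[[-0.003,0.006,0.002,0,1],[-0.003,0.018,0.002,0,1],[-0.003,0.034,0.002,0,1],[-0.003,0.050,0.002,0,1],[-0.003,0.066,0.002,0,1],[-0.003,0.080,0.002,0,1],[-0.003,0.088,0.002,0,1],[-0.003,0.090,0.002,0,1]]]'; python3 -m creep '[[[0,0.006,0,0,1],[0,0.018,0,0,1],[0,0.034,0,0,1],[0,0.050,0,0,1],[0,0.064,0,0,1],[0,0.074,0,0,1],[0,0.078,0,0,1],[0,0.078,0,0,1]]]';  python3 - <<'E'
from h import *
c=cam('wrist'); s=cam('scene'); t=cam('top')
b=cv2.resize(s['img'][140:290,190:330],(373,400)); 
save('w6.png',np.hstack([c['img'][:,110:530],b])[:,:800])
E
```

```text
clock: 11.65
ee_pos: [0.4948, -0.1693, 0.2501]
orientation: [0.799, 0.601, -0.0, -0.0]
contact_force: [-0.2, -0.1, -5.4]
finger_gap: 0.0082
grip_force: 58.7
clock: 12.65
ee_pos: [0.5693, -0.1911, 0.2502]
orientation: [0.8, 0.601, -0.0, -0.0]
contact_force: [-0.2, -0.8, -5.4]
finger_gap: 0.0082
grip_force: 58.7
```

View pics/w6.png

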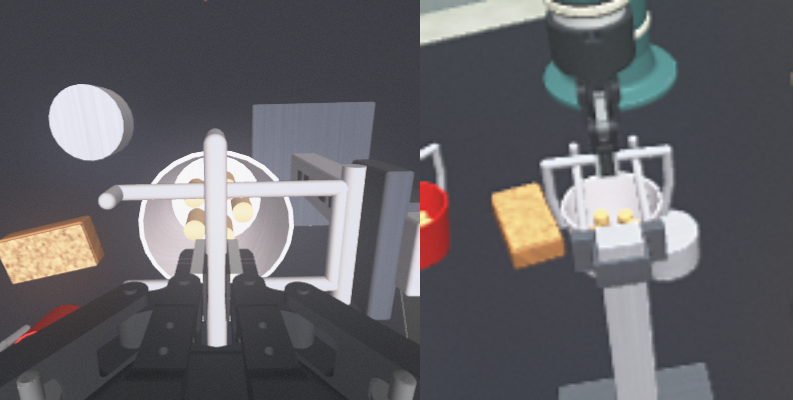

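The bar lies across both prongs, well behind the tips at crop (112,200), and the fingers are between the prongs. Lowering now.

```bash
python3 -m creep '[[[0,0,0.006,0,1],[0,0,0.012,0,1],[0,0,0.018,0,1],[0,0,0.022,0,1],[0,0,0.025,0,1],[0,0,0.025,0,1]]]'; python3 -m creep '[[[0,0,0.002,0,1],[0,0,0.003,0,1],[0,0,0.003,0,1]]]'
```

```text
clock: 13.55
ee_pos: [0.5693, -0.191, 0.2251]
orientation: [0.799, 0.601, -0.0, -0.0]
contact_force: [-0.5, 0.2, -5.4]
finger_gap: 0.0082
grip_force: 58.7
clock: 13.92
ee_pos: [0.5697, -0.1912, 0.2228]
orientation: [0.799, 0.601, 0.0, 0.0]
contact_force: [-1.8, -0.0, -0.8]
finger_gap: 0.008
grip_force: 59.2
```

```bash
python3 -m creep '[[[0,0,0.001,0,1],[0,0,0.002,0,1],[0,0,0.002,0,1]]]'
```

```text
clock: 14.3
ee_pos: [0.5698, -0.1912, 0.2224]
orientation: [0.799, 0.601, 0.001, 0.0]
contact_force: [-4.8, 2.7, 11.2]
finger_gap: 0.0079
grip_force: 60.4
```

The weight is on the prongs. I'll ease the load, open part way and pull up.

```bash
python3 -m creep '[[[0,0,-0.002,0,1],[0,0,-0.002,0,0.9],[0,0,-0.002,0,0.8],[0,0,-0.002,0,0.65],[0,0,-0.002,0,0.6],[0,0,-0.002,0,0.6],[0,0,-0.002,0,0.6]]]'; python3 -m creep '[[[0,0,-0.01,0,0.6],[0,0,-0.03,0,0.6],[0,0,-0.06,0,0.6],[0,0,-0.1,0,0.6],[0,0,-0.14,0,0.6],[0,0,-0.14,0,0.6]]]';  python3 - <<'E'
from h import *
c=cam('wrist'); s=cam('scene')
b=cv2.resize(s['img'][140:290,190:330],(373,400)); 
save('w7.png',np.hstack([c['img'][:,110:530],b])[:,:800])
E
```

```text
clock: 15.18
ee_pos: [0.5694, -0.191, 0.2223]
orientation: [0.799, 0.601, 0.0, 0.0]
contact_force: [0.4, 0.2, 0.3]
finger_gap: 0.034
grip_force: 0.0
clock: 15.92
ee_pos: [0.5707, -0.1924, 0.3671]
orientation: [0.8, 0.601, 0.003, 0.003]
contact_force: [-0.8, -0.3, -1.6]
finger_gap: 0.0342
grip_force: 0.0
```

View pics/w7.png

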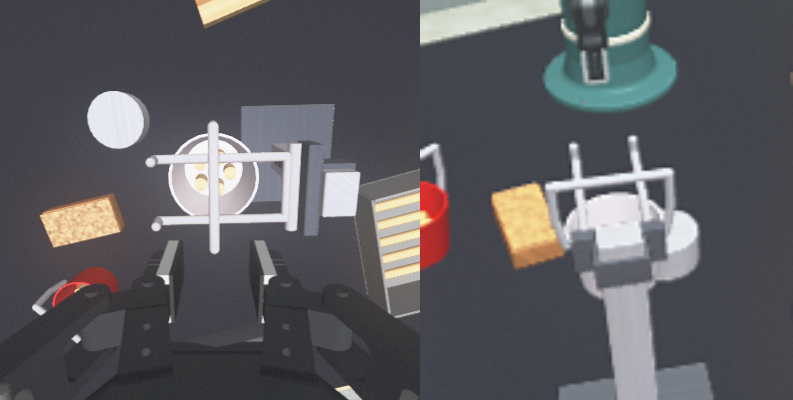

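The pail hangs square across both prongs at mid-length, and the gripper is clear. I'll let it settle about 2 s, check that it is still, then hand in.

```bash
R='x'; python3 -m creep '[[[0,0,0,0,0.6],[0,0,0,0,0.6],[0,0,0,0,0.6],[0,0,0,0,0.6],[0,0,0,0,0.6],[0,0,0,0,0.6],[0,0,0,0,0.6],[0,0,0,0,0.6]]]' | head -1; python3 - <<'E'
from h import *
a=cam('wrist')['img'].astype(int)
for _ in range(8): b=cam('wrist')['img'].astype(int)
d=np.abs(a-b)[100:260,230:440].max(2); print(d.mean(),(d>40).sum())
if (d>40).sum()<40: print(env.hand_in())
E
```

```text
clock: 17.02
2.235922619047619 3
the job is handed in; nothing more can be done
None
```

The fork was folded to its stop while the pail stood on the bench, and the pail now hangs still across both prongs behind their tips; the job was handed in at about 17.5 s, with no verdict returned.

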